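# Turn over the green cage-door chart board

### The arm

A 7-joint arm with a two-finger parallel gripper is mounted at the origin on the work surface. World frame = base frame: x ahead of the robot, y to its left, z up, the work surface at z = 0. Lengths are in m, angles in rad, forces in N, time in s.
With the tool pointing down it reaches from about 0.4 to 0.85 m from the base axis. Payload 4.4 kg.
Tool frame: the origin (TCP) lies midway between the tips of the shut fingers; the grasp point (between the pads) lies 19 mm behind it (r.grip_depth is the z of the grasp point in the tool frame, in m); z points along the fingers, y is the direction in which the jaws open and shut (so a half turn about z gives the same grasp; the last joint's range is limited). The gripper opens to 94 mm and grips with 3 to 60 N. Pads are 16 mm wide; open, the fingers measure 119 mm over their backs; the gripper's body (75 mm by 177 mm) begins 78 mm behind the grasp point.
Start: joints at [-1.264, 0.628, 0.038, 1.517, -0.027, 0.996, -0.02], TCP at [0.237, 0.605, 0.205] pointing down, gripper open.
Joint ranges: [-3.06, 3.06], [-0.37, 2.12], [-1.25, 1.32], [0.18, 2.47], [-1.1, 4.24], [0.23, 1.98], [-2.94, 2.94]. Speed limits (rad/s): [2.57, 2.57, 3.14, 3.14, 3.14, 3.14, 3.14].

### API

Orientations are given as a unit quaternion [w, x, y, z].
In Python, from cell import r gives the robot as it stands.
- The arm moves only by the shell command python3 -m inch 'ROWS' [FORCE]. ROWS is a JSON object of lists of equal length, an entry for each row: "offset": the shift along the world's x, y, z as a fraction of full scale, a list of three; "rot": the turn, a rotation vector about the world's x, y, z as a fraction of full scale, a list of three; "hand": the opening, from 0 (shut) to 1 (fully open). In form: {"offset": [[x, y, z], ...], "rot": [[ax, ay, az], ...], "hand": [hand, ...]}. A call has 1 to 5 rows; each row is the pose to reach, as a shift and turn from the pose commanded when the call began; what a row does not reach only later rows make up. Full scale, the value 1, is 0.4 m for a shift and pi/4 rad for a turn. A row lasts 1/8 s, in which the tool goes at most 62.5 mm and 10.7 degrees, less where a joint would pass 70% of its speed; a pose out of reach is approached as far as the arm can. A call with a number of a shift or a turn outside -1 to 1 is refused whole. A call with a gripper value outside its range is refused whole. The fingers move at their own pace and stop on an object; FORCE is the grip in N (left out, the last holds). Time passes only in rows, so rows that repeat a pose let the fingers close. It gives the time, the measured TCP pose, the force and the opening at its end, in the units of the state.
- r.get_state(): the state, without advancing time (a new reading comes with each control period).
- r.get_image(name): name is "scene" or "side" or "wrist"; returns (picture, depth): 480x640x3 uint8, red, green, blue; 480x640 float32, m along the optical axis (not along the pixel's ray), 0 where there is no reading.
- r.calibration(name): a dict with "K" (3x3 intrinsics, pixels), "position" and "orientation" of the camera in the world; the wrist camera has in their place "T_tool_cam" (4x4, takes a point from camera to tool coordinates, whose origin is the TCP and whose axes are the flange's). Camera axes: x right, y down, z forward; pixel columns grow to the right and rows downward; lengths in m; the calibration is good to about 2 mm. A picture is of the moment at which its call begins: read the wrist's pose just before it. calibration takes no time and is no camera call.
- r.sign_off(): hands the job in, once; it reports no verdict.
The state is a dict: "time": time; "joint_pos": joint angles; "qvel": joint speeds; "effort": joint torques, N m; "tcp_pos": TCP position; "eef_rot": TCP orientation; "wrist_force": force on the tool from outside, world axes, zero at the start; "torque": the same for the moment, N m; "gripper_width": finger opening in m.
Only numpy, scipy, OpenCV 4.12 (cv2) and the standard library are available. Lean on these libraries where they do the work, as an engineer would, in place of code of your own. Each camera call takes 0.05 s, during which the arm holds its last target. There are 200 camera calls.

### The job

At the animal clinic's desk the green chart board lies face down on the black riser. Slide it along until its steel handle sticks well out past the left-hand end of the riser, so that you can get around and under the handle; then take the handle, turn the board over and lay it down gently, flat on the riser with the chart facing up, and let go. Leave the blue board where it is.

Things in the scene. Friction and masses are not known exactly. Their poses are not given: they have to be found in the camera images.
- green_center (a point): Middle (half-way up) of the green chart board, a stiff plate 110 mm (own x) by 140 mm (own y), 12 mm thick, about 0.3 kg, lying on the riser. Own z points out of its plain green back (up at the start, down when turned over); the other side, the face, shows a white chart with a red heading. Own y points to its steel handle, towards the riser's left-hand end at the start.
- green_handle (a point): Middle of the green board's handle bar, on the bar's axis. Round bar 10 mm thick along the board's x, the end of a rigid U loop (side bars 90 mm apart) at the plate's mid thickness. Bar axis to board middle 125 mm, to nearest plate edge 55 mm (the opening), to far plate edge 195 mm. In a light grip (8 N) the board turns about the bar. Axes as green_center.
- riser: Black desk riser, does not move: 340 mm (own x) by 440 mm (own y), flat top 80 mm above the desk, top slab 20 mm thick. Origin at the middle of its footprint, on the desk. Its left-hand end (the robot's left) is at own y = +220 mm; beyond it the space down to the desk is free.
- blue_center (a point): Middle (half-way up) of the blue chart board, same make and size as the green one, also face down on the riser beside it; which of the two is nearer the robot varies. To be left alone.
Things that resemble listed ones, but are neither listed nor needed, are in the scene too. There is more than one size of the part that bears green_center; the job needs the smallest.

How it is judged:
On the way:
1. the green board, still lying flat and face down, has its handle bar out past the left-hand end of the riser (by 15 mm or more) (y of green_handle in the frame of riser above 0.235 m and angle between green_center's own z axis and vertical below 0.17 rad and z of green_center in the frame of riser between 0.076 and 0.1 m), for 0.2 s.
At the end, for the whole second after the job is handed in: The green board lies on the riser's top with its chart up: within 10 degrees of flat, its middle over the riser and 76 to 98 mm above the desk; the blue board's middle is within 30 mm of where it began (angle between green_center's own z axis and vertical above 2.97 rad and z of green_center in the frame of riser between 0.076 and 0.098 m and y of green_center in the frame of riser between -0.22 and 0.22 m and x of green_center in the frame of riser between -0.17 and 0.17 m and distance of blue_center from where it was at the start of the episode below 0.03 m); the robot touches nothing.
It fails at once if the blue board is pushed more than 30 mm from its place (distance of blue_center from where it was at the start of the episode above 0.03 m).
It fails at once if the green board is dropped or flung (its middle moves faster than 0.7 m/s) (linear speed of green above 0.7 m/s).
It fails at once if the green board is knocked off the riser onto the desk (z of green_center in the frame of riser below 0.05 m).
It also fails if it takes over 64 s, if anything falls off the work surface, if the arm or the gripper's body presses on something with over 40 N, if the wrist force passes 120 N, or if a joint passes its speed limit or range.

## Working session

There is one attempt and no reset: what is moved stays moved. The work goes in short steps, Python scripts to look and compute and a shell command to move; the robot and the scene stay as the last step left them, time stands still between calls to the robot, and variables do not carry over. Pictures are saved under pics/ and viewed, about 8 in all and at most 12, crops included, and the job is handed in when it is done.

```bash
mkdir -p pics; ls; cat > h.py <<'E'
import numpy as np, cv2
from scipy.spatial.transform import Rotation as R
from cell import r
def q2R(q): return R.from_quat([q[1],q[2],q[3],q[0]]).as_matrix()
def cloud(name):
    s=r.get_state(); im,d=r.get_image(name); c=r.calibration(name); K=np.array(c["K"])
    if name=="wrist":
        T=np.eye(4);T[:3,:3]=q2R(s["eef_rot"]);T[:3,3]=s["tcp_pos"];T=T@np.array(c["T_tool_cam"])
    else:
        T=np.eye(4);T[:3,:3]=q2R(c["orientation"]);T[:3,3]=c["position"]
    v,u=np.mgrid[:480,:640]
    P=np.stack([(u-K[0,2])/K[0,0]*d,(v-K[1,2])/K[1,1]*d,d],-1)@T[:3,:3].T+T[:3,3]
    P[d==0]=np.nan
    return im,P
def save(n,im): cv2.imwrite("pics/"+n,cv2.cvtColor(im,cv2.COLOR_RGB2BGR))
E
python3 - <<'E'
from h import *
a,P=cloud("scene"); b,Q=cloud("side")
np.savez("first.npz",a=a,P=P,b=b,Q=Q)
save("s0.png",np.hstack([cv2.resize(a,(400,300)),cv2.resize(b,(400,300))]))
save("scene0.png",a)
for n in("scene","side"): c=r.calibration(n); print(n,c["position"],c["orientation"])
print(r.get_state())
E
```

```text
pics
scene [ 0.70418744 -0.50846496  1.06404006] [-0.27544506  0.92504152  0.2521751  -0.06954085]
side [ 0.32857631 -0.90219258  0.79694833] [-0.44569929  0.89466391 -0.02200462  0.02108136]
{'time': 0.1, 'joint_pos': array([-1.2638246 ,  0.62920343,  0.03844636,  1.51825178, -0.02702992,
        0.99628238, -0.01998159]), 'qvel': array([-0.00177409, -0.00217357,  0.00142765, -0.00266909, -0.00182166,
        0.00193011, -0.00182516]), 'effort': array([ 2.02752955e-03, -5.50794804e+01,  1.14710312e+00, -1.87119770e+01,
       -5.21704007e-02,  1.91273232e-02,  3.19901767e-05]), 'tcp_pos': array([0.23647995, 0.60483124, 0.20468381]), 'eef_rot': array([-1.56253740e-04,  1.85307923e-01,  9.82680167e-01, -7.98629869e-04]), 'wrist_force': array([-0.25922183,  0.44540397, -0.01092499]), 'torque': array([-0.04032364, -0.01863888, -0.05721902]), 'gripper_width': 0.09386538936482118}
```

View pics/scene0.png

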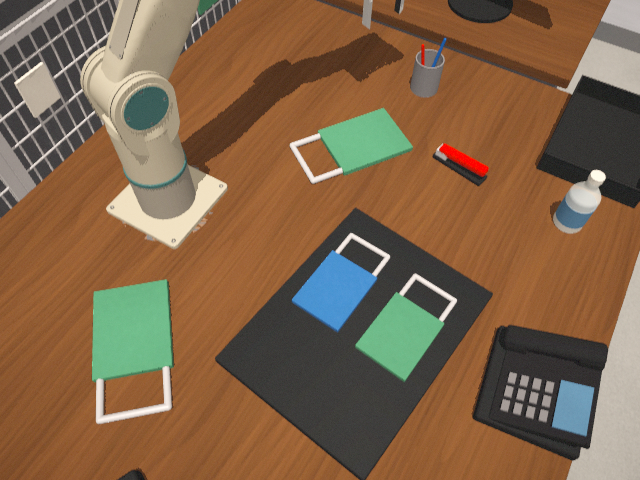

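View pics/s0.png

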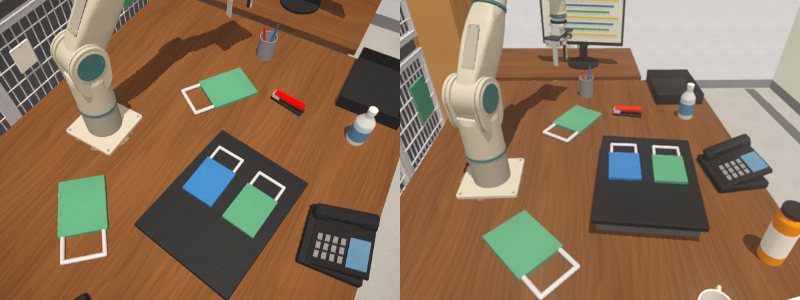

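The scene image shows the riser (corners about (355,210), (490,293), (362,475), (218,358)). On it, the green board is at (400,335) with its handle at about (435,297), and the blue board, nearer the robot, is at (335,290). The other green boards lie on the desk and are distractors.

```bash
cat >> h.py <<'E'
def rect(P,m):
    X=P[m]; X=X[np.isfinite(X).all(1)]
    (c,s,a)=cv2.minAreaRect((X[:,:2]*1000).astype(np.float32))
    return np.round(c,1),np.round(s,1),round(a,1),np.round(np.median(X[:,2])*1000,1),len(X)
def masks(im,P):
    h=cv2.cvtColor(im,cv2.COLOR_RGB2HSV).astype(int); H,S,V=h[...,0],h[...,1],h[...,2]
    z=P[...,2]; on=(z>0.06)
    return dict(green=(H>60)&(H<90)&(S>90)&on,blue=(H>95)&(H<120)&(S>120)&on,black=(V<60)&(z>0.07)&(z<0.09),white=(S<50)&(V>150)&(z>0.06)&(z<0.12))
def big(m):
    n,l,s,_=cv2.connectedComponentsWithStats(cv2.morphologyEx(m.astype(np.uint8),cv2.MORPH_OPEN,np.ones((3,3))))
    return l==1+np.argmax(s[1:,4])
E
python3 - <<'E'
from h import *
f=np.load("first.npz")
for im,P in((f["a"],f["P"]),(f["b"],f["Q"])):
    M=masks(im,P)
    for k in("green","blue","black"):
        m=M[k].copy()
        if k!="black":
            m&=(P[...,0]>.3)&(P[...,1]<.3)&(P[...,1]>-.4)&(P[...,2]<.12)&(P[...,2]>.085)
        else: m&=(P[...,0]>.3)&(P[...,0]<.85)
        print(k,rect(P,big(m)))
    n,l,s,c=cv2.connectedComponentsWithStats(M["white"].astype(np.uint8))
    for i in range(1,n):
        if s[i,4]>60: print("white",np.round(c[i]),rect(P,l==i))
E
```

```text
green (array([628.6, -69.4]), array([141.6, 109.9]), 83.0, np.float64(92.7), 4117)
blue (array([476. , -48.3]), array([141.3, 110.8]), 84.7, np.float64(92.8), 3612)
black (array([606.2,  97.3]), array([ 57.2, 279.4]), 81.9, np.float64(81.0), 1913)
white [582. 202.] (array([833.5, 406.1]), array([66.2, 47.9]), 0.7, np.float64(106.3), 518)
white [366. 250.] (array([485.1,  51. ]), array([62. , 99.8]), 84.2, np.float64(90.3), 436)
white [431. 293.] (array([640.7,  28.8]), array([62.8, 99.1]), 83.0, np.float64(91.0), 485)
white [549. 386.] (array([906. , -13.9]), array([12.6, 17.9]), 8.7, np.float64(69.1), 68)
white [546. 401.] (array([908.8, -41.6]), array([10.9, 19.6]), 11.0, np.float64(69.1), 69)
white [543. 415.] (array([912.9, -69.7]), array([10.5, 18.3]), 2.7, np.float64(68.8), 74)
green (array([627.3, -72. ]), array([143.3, 110.6]), 82.7, np.float64(91.2), 2169)
blue (array([475. , -49.7]), array([147. , 109.9]), 85.1, np.float64(91.2), 2125)
black (array([ 525.1, -243. ]), array([ 92.5, 125.8]), 75.5, np.float64(79.5), 1178)
white [197.   8.] (array([-184.1, 2271.2]), array([306.,  58.]), 0.5, np.float64(89.8), 589)
white [499.  10.] (array([1609.9, 2272.2]), array([  87.2, 1702.1]), 89.5, np.float64(90.2), 3029)
white [461. 160.] (array([829.2, 400.4]), array([45.9, 65.6]), 76.4, np.float64(103.1), 308)
white [357. 234.] (array([486.3,  59.1]), array([ 78.4, 102.6]), 82.9, np.float64(88.4), 302)
white [425. 238.] (array([643.8,  36.9]), array([ 81.5, 105.7]), 82.8, np.float64(88.5), 312)
white [144. 272.] (array([ 16., -60.]), array([71.6, 15.9]), 17.8, np.float64(89.6), 707)
white [604. 388.] (array([ 855.5, -389.5]), array([35.4, 71.8]), 49.9, np.float64(90.9), 1227)
white [501. 471.] (array([ 620.3, -525.4]), array([74. , 46.2]), 6.8, np.float64(83.4), 667)
```

```bash
python3 - <<'E'
from h import *
f=np.load("first.npz")
for im,P in((f["a"],f["P"]),(f["b"],f["Q"])):
    z=P[...,2]; x,y=P[...,0],P[...,1]
    m=(z>.074)&(z<.1)&(x>.3)&(x<.85)&(abs(y)<.5)&(im.max(-1)<110)
    m=big(m); X=P[m]; c,s,a=rc=cv2.minAreaRect((X[:,:2]*1000).astype(np.float32))
    print(rc,len(X),np.median(X[:,2])); print(np.round(cv2.boxPoints(rc)))
E
```

```text
((550.9630126953125, -86.61309814453125), (440.40728759765625, 339.7149963378906), 82.23230743408203) 27892 0.08073316492811672
[[ 353. -282.]
 [ 689. -328.]
 [ 749.  109.]
 [ 412.  155.]]
((550.0682983398438, -88.75738525390625), (444.2885437011719, 340.3125915527344), 82.1959228515625) 16621 0.07934040929701247
[[ 351. -286.]
 [ 688. -332.]
 [ 749.  108.]
 [ 412.  154.]]
```

Both views agree. The riser centre is (0.5505, -0.0875), with its y axis turned 7.8° towards +x. The green board's middle is (0.628, -0.070), with its handle direction about (0.122, 0.9925). The blue board is at (0.4755, -0.049).

Plan:
1. Put the shut fingers inside the loop and pull the board about 130 mm to the left.
2. Grip the bar from above and lift it along an arc until the board hangs.
3. Carry the board to the right and lay it over, so the handle ends past the right-hand end of the riser.

```bash
python3 -m inch '{"offset":[[0.336,-0.482,0],[0.336,-0.482,0],[0.336,-0.482,0],[0.336,-0.482,0]],"rot":[[0,0,0.32],[0,0,0.32],[0,0,0.32],[0,0,0.32]],"hand":[0,0,0,0]}' 30
python3 -m inch '{"offset":[[0.336,-0.482,0],[0.336,-0.482,0],[0.336,-0.482,0],[0.336,-0.482,0]],"rot":[[0,0,0],[0,0,0],[0,0,0],[0,0,0]],"hand":[0,0,0,0]}'
python3 -m inch '{"offset":[[0.336,-0.482,-0.1],[0.336,-0.482,-0.1],[0.336,-0.482,-0.1],[0.336,-0.482,-0.1],[0.336,-0.482,-0.1]],"rot":[[0,0,0],[0,0,0],[0,0,0],[0,0,0],[0,0,0]],"hand":[0,0,0,0,0]}'
python3 - <<'E'
from h import *
s=r.get_state(); print(s["time"],s["tcp_pos"],q2R(s["eef_rot"]).round(3),s["wrist_force"])
a,P=cloud("scene"); b,Q=cloud("wrist")
save("p1.png",np.vstack([a[200:420,240:560],cv2.resize(b,(320,240))]))
E
```

```text
time: 0.6
tcp_pos: [0.3727, 0.4096, 0.2052]
eef_rot: [0.0, 0.062, 0.998, -0.001]
wrist_force: [0.5, 0.2, 0.5]
gripper_width: 0.0576
time: 1.1
tcp_pos: [0.5067, 0.2168, 0.2053]
eef_rot: [-0.0, 0.062, 0.998, -0.0]
wrist_force: [0.2, 0.3, -0.3]
gripper_width: 0.0174
time: 1.72
tcp_pos: [0.6408, 0.0208, 0.1639]
eef_rot: [-0.001, 0.065, 0.998, -0.002]
wrist_force: [-0.9, 0.0, 0.8]
gripper_width: 0.0004
1.725 [0.64080471 0.02075944 0.16385656] [[-0.992  0.129 -0.001]
 [ 0.129  0.992 -0.003]
 [ 0.001 -0.004 -1.   ]] [-0.93289544  0.0363531   0.76129219]
```

View pics/p1.png

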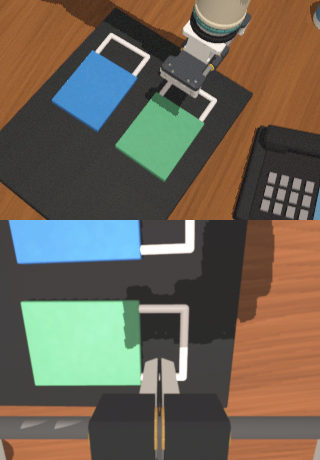

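The pictures show the shut fingers above the loop opening. In the wrist half the tips are at about (160,360), between the plate edge at column 140 and the bar at column 185. Next I descend into the loop.

```bash
python3 -m inch '{"offset":[[0,0.012,-0.1],[0,0.012,-0.16],[0,0.012,-0.19],[0,0.012,-0.197],[0,0.012,-0.197]],"rot":[[0,0,0],[0,0,0],[0,0,0],[0,0,0],[0,0,0]],"hand":[0,0,0,0,0]}'
python3 -m inch '{"offset":[[0.004,0.03,0],[0.006,0.05,0],[0.009,0.07,0],[0.012,0.09,0],[0.013,0.1,0]],"rot":[[0,0,0],[0,0,0],[0,0,0],[0,0,0],[0,0,0]],"hand":[0,0,0,0,0]}'
python3 - <<'E'
from h import *
s=r.get_state(); print(s["time"],s["tcp_pos"],s["wrist_force"])
a,P=cloud("side"); M=masks(a,P); g=M["green"]&(P[...,0]>.4)&(P[...,1]<.3)&(P[...,1]>-.4)&(P[...,2]<.12)
print(rect(P,big(g)))
E
```

```text
time: 2.45
tcp_pos: [0.6404, 0.0323, 0.0875]
eef_rot: [0.001, 0.06, 0.998, 0.0]
wrist_force: [-0.1, 0.4, -0.5]
gripper_width: 0.0006
time: 3.08
tcp_pos: [0.6454, 0.0722, 0.0869]
eef_rot: [0.0, 0.061, 0.998, -0.0]
wrist_force: [-0.8, -4.2, 4.4]
gripper_width: 0.0004
3.075 [0.64537477 0.0722187  0.0869077 ] [-0.8366857  -4.23639317  4.4179233 ]
(array([633.7, -40.3]), array([160.2, 116.2]), 83.3, np.float64(92.2), 2099)
```

The board slides, but the tips sit a little high on the bar. I lower 3 mm and keep pulling.

```bash
python3 -m inch '{"offset":[[0,-0.012,0],[0,-0.012,-0.01],[0,-0.012,-0.01]],"rot":[[0,0,0],[0,0,0],[0,0,0]],"hand":[0,0,0]}'
python3 -m inch '{"offset":[[0.004,0.03,0],[0.008,0.06,0],[0.012,0.09,0],[0.016,0.12,0],[0.02,0.15,0]],"rot":[[0,0,0],[0,0,0],[0,0,0],[0,0,0],[0,0,0]],"hand":[0,0,0,0,0]}'
python3 -m inch '{"offset":[[0.004,0.03,0],[0.008,0.06,0],[0.012,0.09,0],[0.015,0.11,0],[0.015,0.11,0]],"rot":[[0,0,0],[0,0,0],[0,0,0],[0,0,0],[0,0,0]],"hand":[0,0,0,0,0]}'
cat >> h.py <<'E'
RO=np.array([.5505,-.0875]); RY=np.array([.1357,.9907]); RX=np.array([.9907,-.1357])
def rf(p): d=np.array(p[:2])-RO; return d@RX,d@RY
E
python3 - <<'E'
from h import *
s=r.get_state(); print(s["time"],s["tcp_pos"],rf(s["tcp_pos"]),s["wrist_force"])
for n in("scene","side"):
    a,P=cloud(n); M=masks(a,P); g=M["green"]&(P[...,0]>.4)&(P[...,1]<.3)&(P[...,1]>-.4)&(P[...,2]<.12)
    q=rect(P,big(g)); print(n,q,rf(q[0]/1000))
E
```

```text
time: 3.5
tcp_pos: [0.6448, 0.0671, 0.0823]
eef_rot: [-0.0, 0.061, 0.998, 0.0]
wrist_force: [0.0, 0.1, -0.9]
gripper_width: 0.0001
time: 4.12
tcp_pos: [0.6531, 0.128, 0.0826]
eef_rot: [-0.0, 0.06, 0.998, -0.0]
wrist_force: [-0.1, -2.8, -0.4]
gripper_width: 0.0004
time: 4.75
tcp_pos: [0.6592, 0.1727, 0.0827]
eef_rot: [0.0, 0.06, 0.998, 0.001]
wrist_force: [0.1, -0.1, -0.6]
gripper_width: 0.0007
4.75 [0.65920083 0.17271711 0.08268364] (np.float64(0.07237844860528075), np.float64(0.27254778851813044)) [ 0.08196592 -0.10355608 -0.62600287]
scene (array([645.1,  61.9]), array([141.1, 110.1]), 83.1, np.float64(92.7), 3529) (np.float64(0.07344664000000002), np.float64(0.16084779999999999))
side (array([645.6,  56.3]), array([139.6, 115.8]), 83.8, np.float64(91.0), 1593) (np.float64(0.0747019100000001), np.float64(0.15536773))
```

The bar is now about 64 mm past the riser end with the board still flat. Next I rise, centre over the bar, open halfway, and go down around it.

```bash
python3 -m inch '{"offset":[[0,-0.01,0],[0,-0.01,0.1],[0.003,0.028,0.1],[0.003,0.028,0.1],[0.003,0.028,0.1]],"rot":[[0,0,0],[0,0,0],[0,0,0],[0,0,0],[0,0,0]],"hand":[0,0,0.5,0.5,0.5]}'
python3 -m inch '{"offset":[[0,0,0],[0,0,0],[0,0,0]],"rot":[[0,0,0],[0,0,0],[0,0,0]],"hand":[0.5,0.5,0.5]}'
python3 - <<'E'
from h import *
s=r.get_state(); print(s["tcp_pos"])
a,P=cloud("scene"); b,Q=cloud("wrist")
save("p2.png",np.vstack([a[140:380,300:620],cv2.resize(b,(320,240))]))
E
```

```text
time: 5.48
tcp_pos: [0.6594, 0.1818, 0.1214]
eef_rot: [-0.001, 0.061, 0.998, -0.0]
wrist_force: [-0.1, -0.1, -1.2]
gripper_width: 0.0272
time: 5.85
tcp_pos: [0.6602, 0.1819, 0.1224]
eef_rot: [-0.0, 0.061, 0.998, -0.0]
wrist_force: [-0.4, 0.2, 0.1]
gripper_width: 0.047
[0.66022861 0.18193426 0.12244564]
```

View pics/p2.png

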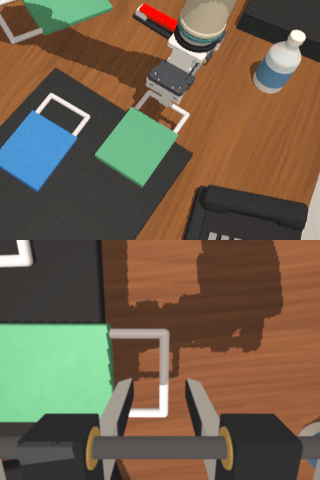

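The fingers straddle the bar: in the wrist half it is at column 165, between tips at columns 130 and 188. I go down and grip lightly.

```bash
python3 -m inch '{"offset":[[0,0.005,-0.07],[0,0.005,-0.12],[0,0.005,-0.139],[0,0.005,-0.139],[0,0.005,-0.139]],"rot":[[0,0,0],[0,0,0],[0,0,0],[0,0,0],[0,0,0]],"hand":[0.5,0.5,0.5,0.5,0.5]}'
python3 -m inch '{"offset":[[0,0,0],[0,0,0],[0,0,0],[0,0,0],[0,0,0]],"rot":[[0,0,0],[0,0,0],[0,0,0],[0,0,0],[0,0,0]],"hand":[0,0,0,0,0]}' 8
python3 - <<'E'
from h import *
s=r.get_state(); print(s["tcp_pos"],rf(s["tcp_pos"]))
# arc: edge pivot; bar offsets for tilt angles (board y dir .12,.9925), in full-scale units
for t in (15,30,45,60,75,85,90):
    t=np.radians(t); d=-195*(1-np.cos(t))/400; print(round(np.degrees(t)),np.round([.122*d,.9925*d,195*np.sin(t)/400],3))
E
```

```text
time: 6.58
tcp_pos: [0.661, 0.1843, 0.0679]
eef_rot: [0.001, 0.061, 0.998, 0.0]
wrist_force: [-0.5, 0.7, -0.0]
gripper_width: 0.047
time: 7.2
tcp_pos: [0.6605, 0.1849, 0.0673]
eef_rot: [0.0, 0.061, 0.998, 0.0]
wrist_force: [0.1, 0.9, -0.5]
gripper_width: 0.0095
[0.66047601 0.18489867 0.0672588 ] (np.float64(0.07198873731406985), np.float64(0.28478911138053004))
15 [-0.002 -0.016  0.126]
30 [-0.008 -0.065  0.244]
45 [-0.017 -0.142  0.345]
60 [-0.03  -0.242  0.422]
75 [-0.044 -0.359  0.471]
85 [-0.054 -0.442  0.486]
90 [-0.059 -0.484  0.488]
```

```bash
python3 -m inch '{"offset":[[0,-0.001,0.03],[0,-0.004,0.064],[-0.002,-0.016,0.126],[-0.005,-0.037,0.187],[-0.008,-0.065,0.244]],"rot":[[0,0,0],[0,0,0],[0,0,0],[0,0,0],[0,0,0]],"hand":[0,0,0,0,0]}' 8
python3 - <<'E'
from h import *
s=r.get_state(); print(s["tcp_pos"],s["wrist_force"],s["gripper_width"])
a,P=cloud("scene"); b,Q=cloud("side")
save("p3.png",np.hstack([a[140:380,280:600],b[140:380,280:600]]))
E
```

```text
time: 7.82
tcp_pos: [0.6571, 0.1572, 0.1664]
eef_rot: [0.0, 0.061, 0.998, -0.0]
wrist_force: [0.2, -0.7, -2.5]
gripper_width: 0.0093
[0.65709881 0.15720042 0.16639772] [ 0.19390838 -0.67370547 -2.5232129 ] 0.009328812611569292
```

View pics/p3.png

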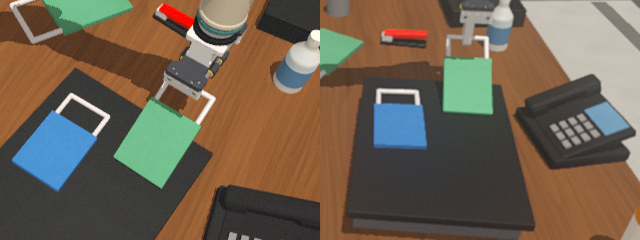

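The side view shows the board pivoting about the bar with its far edge resting on the riser and the blue board untouched. I continue the arc and lift until it hangs clear.

```bash
python3 -m inch '{"offset":[[-0.004,-0.035,0.053],[-0.009,-0.077,0.101],[-0.015,-0.124,0.143],[-0.022,-0.177,0.178],[-0.028,-0.234,0.207]],"rot":[[0,0,0],[0,0,0],[0,0,0],[0,0,0],[0,0,0]],"hand":[0,0,0,0,0]}' 8
python3 -m inch '{"offset":[[-0.008,-0.06,0.02],[-0.014,-0.108,0.04],[-0.014,-0.108,0.07],[-0.014,-0.108,0.1],[-0.014,-0.108,0.12]],"rot":[[0,0,0],[0,0,0],[0,0,0],[0,0,0],[0,0,0]],"hand":[0,0,0,0,0]}' 8
python3 - <<'E'
from h import *
s=r.get_state(); print(s["tcp_pos"],rf(s["tcp_pos"]),s["wrist_force"],s["gripper_width"])
a,P=cloud("scene"); b,Q=cloud("side")
save("p4.png",np.hstack([a[100:400,240:600],b[60:360,280:640]]))
for im,C in((a,P),(b,Q)):
    h=cv2.cvtColor(im,cv2.COLOR_RGB2HSV).astype(int); g=(h[...,0]>60)&(h[...,0]<90)&(h[...,1]>90)&(C[...,2]>.085)&(C[...,0]>.4)&(C[...,1]>-.4)&(C[...,1]<.4)
    X=C[big(g)]; c=X.mean(0); n=np.linalg.svd(X-c,full_matrices=False)[2][2]; print(c,n,X[:,2].min(),X[:,2].max())
E
```

```text
time: 8.55
tcp_pos: [0.6459, 0.0631, 0.2488]
eef_rot: [0.0, 0.061, 0.998, 0.0]
wrist_force: [-0.5, 0.7, -1.7]
gripper_width: 0.0097
time: 9.18
tcp_pos: [0.6407, 0.023, 0.2963]
eef_rot: [0.0, 0.06, 0.998, 0.0]
wrist_force: [0.0, 0.1, -4.0]
gripper_width: 0.0095
[0.64068967 0.02295042 0.29631296] (np.float64(0.07436278768947102), np.float64(0.1216619702907)) [ 0.01109489  0.09230152 -4.03763209] 0.00945338086571305
[0.64098596 0.00993901 0.1940855 ] [-0.11323249 -0.99078502  0.07431994] 0.0877218277785079 0.2571606624416449
[0.65333567 0.00400418 0.16790132] [ 0.11513481  0.9911514  -0.06605207] 0.11509236403730483 0.24533288350263183
```

View pics/p4.png

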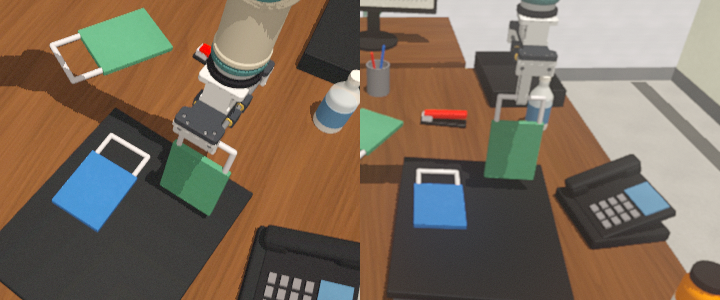

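The board hangs freely, 4° from plumb, and the wrist reads 4 N. I firm up the grip, carry the board to the right along the riser, then tilt the tool so the lower edge swings to the left of the bar.

```bash
python3 -m inch '{"offset":[[0,0,0],[-0.005,-0.035,0],[-0.013,-0.1,0],[-0.023,-0.17,0],[-0.034,-0.25,0]],"rot":[[0,0,0],[0,0,0],[0,0,0],[0,0,0],[0,0,0]],"hand":[0,0,0,0,0]}' 45
python3 -m inch '{"offset":[[-0.011,-0.08,0],[-0.022,-0.16,0],[-0.034,-0.25,0],[-0.044,-0.325,0],[-0.05,-0.37,0]],"rot":[[0,0,0],[0,0,0],[0,0,0],[0,0,0],[0,0,0]],"hand":[0,0,0,0,0]}'
python3 -m inch '{"offset":[[-0.003,-0.02,0],[-0.006,-0.04,0],[-0.006,-0.04,0],[-0.006,-0.04,0],[-0.006,-0.04,0]],"rot":[[0.11,-0.015,0],[0.22,-0.03,0],[0.35,-0.048,0],[0.47,-0.064,0],[0.56,-0.077,0]],"hand":[0,0,0,0,0]}'
cat >> h.py <<'E'
def look():
    s=r.get_state(); T=q2R(s["eef_rot"]); bar=s["tcp_pos"]-.019*T[:,2]
    print("t",s["time"],"bar",bar.round(4),"riser",np.round(rf(bar),4),"toolz",T[:,2].round(3),"F",s["wrist_force"].round(1),s["gripper_width"].round(4))
    a,P=cloud("scene"); b,Q=cloud("side")
    for im,C in((a,P),(b,Q)):
        h=cv2.cvtColor(im,cv2.COLOR_RGB2HSV).astype(int); x,y=C[...,0],C[...,1]
        w=(C[...,2]>.084)&(x>.4)&(x<.8)&(y>-.5)&(y<.4)&(C[...,2]<.33)
        for nm,g in(("green",(h[...,0]>60)&(h[...,0]<90)&(h[...,1]>90)),("chart",(h[...,1]<45)&(h[...,2]>120)),("blue",(h[...,0]>95)&(h[...,0]<120)&(h[...,1]>120))):
            if (g&w).sum()<80: continue
            X=C[big(g&w)]; c=X.mean(0); n=np.linalg.svd(X-c,full_matrices=False)[2][2]; print(nm,len(X),c.round(3),np.round(rf(c),3),"n",n.round(2),X[:,2].min().round(3),X[:,2].max().round(3))
    return a,b
E
python3 - <<'E'
from h import *
a,b=look(); save("p5.png",np.hstack([a[180:480,200:560],b[60:360,280:640]]))
E
```

```text
time: 9.9
tcp_pos: [0.626, -0.0805, 0.295]
eef_rot: [-0.001, 0.061, 0.998, -0.0]
wrist_force: [-0.5, -0.5, -3.3]
gripper_width: 0.0085
time: 10.52
tcp_pos: [0.6054, -0.2299, 0.2951]
eef_rot: [-0.001, 0.062, 0.998, -0.001]
wrist_force: [0.6, -0.2, -3.2]
gripper_width: 0.0084
time: 11.15
tcp_pos: [0.6038, -0.2441, 0.2949]
eef_rot: [0.017, 0.06, 0.974, 0.22]
wrist_force: [0.3, -0.0, -3.4]
gripper_width: 0.0089Traceback (most recent call last):
  File "<stdin>", line 2, in <module>
  File "h.py", line 31, in look
    print("t",s["time"],"bar",bar.round(4),"riser",np.round(rf(bar),4),"toolz",T[:,2].round(3),"F",s["wrist_force"].round(1),s["gripper_width"].round(4))
                                                                                                                             ^^^^^^^^^^^^^^^^^^^^^^^^
AttributeError: 'float' object has no attribute 'round'
```

```bash
sed -i 's/s\["gripper_width"\].round(4)/round(float(s["gripper_width"]),4)/' h.py
python3 - <<'E'
from h import *
a,b=look(); save("p5.png",np.hstack([a[180:480,200:560],b[60:360,280:640]]))
E
```

```text
t 11.15 bar [ 0.6027 -0.2522  0.312 ] riser [ 0.0741 -0.1561] toolz [ 0.059  0.426 -0.903] F [ 0.3 -0.  -3.4] 0.0089
chart 404 [0.487 0.061 0.091] [-0.083  0.138] n [0.   0.01 1.  ] 0.084 0.096
blue 2991 [ 0.47  -0.046  0.093] [-0.085  0.03 ] n [-0.  0. -1.] 0.084 0.1
green 1967 [ 0.601 -0.217  0.19 ] [ 0.067 -0.122] n [-0.12 -0.94 -0.33] 0.12 0.255
chart 285 [ 0.569 -0.25   0.295] [ 0.04  -0.158] n [-0.23 -0.93 -0.29] 0.248 0.318
blue 2148 [ 0.474 -0.058  0.091] [-0.079  0.019] n [ 0.   -0.01  1.  ] 0.084 0.096
```

View pics/p5.png

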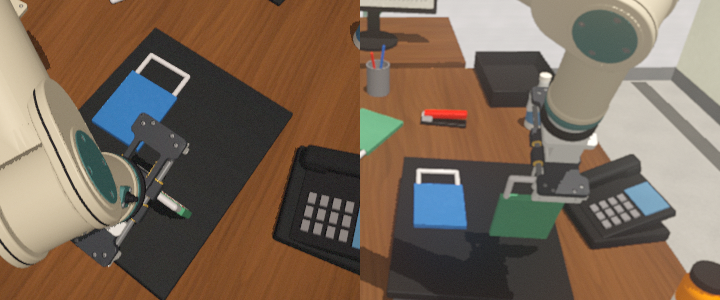

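The board is tilted 19° past plumb, with its lower edge to the left of the bar. I lower until the edge touches the riser.

```bash
python3 -m inch '{"offset":[[0.002,0.012,-0.03],[0.003,0.025,-0.06],[0.003,0.025,-0.09],[0.003,0.025,-0.105],[0.003,0.025,-0.11]],"rot":[[0,0,0],[0,0,0],[0,0,0],[0,0,0],[0,0,0]],"hand":[0,0,0,0,0]}'
python3 -m inch '{"offset":[[0,0,-0.004],[0,0,-0.007],[0,0,-0.007]],"rot":[[0,0,0],[0,0,0],[0,0,0]],"hand":[0,0,0]}'
python3 - <<'E'
from h import *
look()
E
```

```text
time: 11.88
tcp_pos: [0.6066, -0.2341, 0.2542]
eef_rot: [0.019, 0.059, 0.974, 0.218]
wrist_force: [-3.1, -5.2, 14.0]
gripper_width: 0.0084
time: 12.25
tcp_pos: [0.6068, -0.2356, 0.2537]
eef_rot: [0.02, 0.06, 0.974, 0.217]
wrist_force: [-4.8, -5.7, 17.9]
gripper_width: 0.0084
t 12.25 bar [ 0.6056 -0.2436  0.2709] riser [ 0.0757 -0.1472] toolz [ 0.065  0.421 -0.905] F [-4.8 -5.7 17.9] 0.0084
green 68 [ 0.663 -0.214  0.175] [ 0.129 -0.11 ] n [ 0.94 -0.34 -0.08] 0.084 0.217
chart 406 [0.487 0.061 0.091] [-0.083  0.138] n [0.   0.01 1.  ] 0.084 0.098
blue 3340 [ 0.474 -0.049  0.093] [-0.081  0.028] n [-0.  0. -1.] 0.084 0.1
green 1769 [ 0.603 -0.205  0.15 ] [ 0.068 -0.11 ] n [-0.12 -0.93 -0.34] 0.084 0.215
chart 235 [ 0.571 -0.237  0.255] [ 0.041 -0.146] n [-0.02 -0.94 -0.33] 0.213 0.274
blue 2149 [ 0.474 -0.058  0.091] [-0.08   0.019] n [-0.   -0.01  1.  ] 0.084 0.096
```

The edge is on the riser at 18 N. I ease off, lighten the grip, and lay the board over along the arc about that edge.

```bash
python3 -m inch '{"offset":[[0,0,0.012],[0,0,0.012]],"rot":[[0,0,0],[0,0,0]],"hand":[0,0]}'
python3 -m inch '{"offset":[[0,0,0],[-0.005,-0.035,-0.017],[-0.009,-0.066,-0.032],[-0.018,-0.129,-0.072],[-0.025,-0.186,-0.122]],"rot":[[0,0,0],[0,0,0],[0,0,0],[0,0,0],[0,0,0]],"hand":[0,0,0,0,0]}' 8
python3 - <<'E'
from h import *
a,b=look(); save("p6.png",np.hstack([a[180:480,200:560],b[60:360,280:640]]))
E
```

```text
time: 12.6
tcp_pos: [0.6064, -0.2332, 0.2549]
eef_rot: [0.018, 0.059, 0.974, 0.219]
wrist_force: [-0.7, -2.4, 6.9]
gripper_width: 0.0085
time: 13.22
tcp_pos: [0.5961, -0.309, 0.2046]
eef_rot: [0.018, 0.059, 0.974, 0.218]
wrist_force: [0.5, -2.3, 1.4]
gripper_width: 0.0092
t 13.225 bar [ 0.5949 -0.3171  0.2218] riser [ 0.0752 -0.2214] toolz [ 0.061  0.423 -0.904] F [ 0.5 -2.3  1.4] 0.0092
green 207 [ 0.658 -0.238  0.145] [ 0.127 -0.134] n [-1.    0.08 -0.06] 0.085 0.187
chart 1287 [ 0.617 -0.208  0.125] [ 0.083 -0.111] n [0.09 0.7  0.71] 0.093 0.327
blue 3651 [ 0.478 -0.052  0.093] [-0.077  0.025] n [-0.  0. -1.] 0.084 0.099
chart 233 [ 0.575 -0.413  0.32 ] [ 0.069 -0.319] n [-0.18 -0.81 -0.55] 0.291 0.33
blue 2146 [ 0.474 -0.058  0.091] [-0.08   0.019] n [-0.   -0.01  1.  ] 0.084 0.096
```

View pics/p6.png

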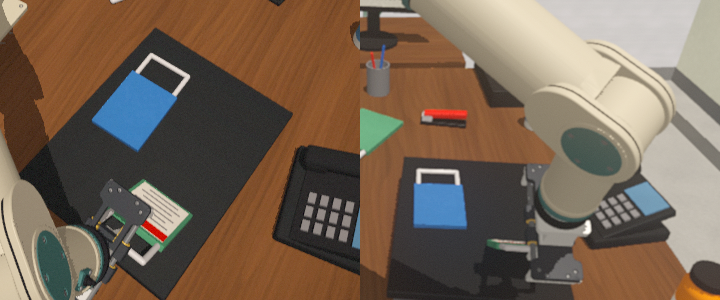

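The scene view shows the chart with its red heading facing up and the board at 46°, with the blue board unmoved. I continue lowering.

```bash
python3 -m inch '{"offset":[[-0.007,-0.05,-0.06],[-0.012,-0.089,-0.125],[-0.016,-0.116,-0.197],[-0.017,-0.128,-0.238],[-0.018,-0.134,-0.27]],"rot":[[0,0,0],[0,0,0],[0,0,0],[0,0,0],[0,0,0]],"hand":[0,0,0,0,0]}' 8
python3 - <<'E'
from h import *
a,b=look(); save("p7.png",np.hstack([a[180:480,200:560],b[60:360,280:640]]))
E
```

```text
time: 13.95
tcp_pos: [0.5882, -0.3596, 0.0952]
eef_rot: [0.016, 0.059, 0.973, 0.221]
wrist_force: [-0.1, -0.3, -0.6]
gripper_width: 0.0097
t 13.95 bar [ 0.5871 -0.3677  0.1124] riser [ 0.0743 -0.2726] toolz [ 0.057  0.428 -0.902] F [-0.1 -0.3 -0.6] 0.0097
green 411 [ 0.649 -0.265  0.102] [ 0.121 -0.162] n [ 0.   -0.12 -0.99] 0.086 0.113
chart 3119 [ 0.606 -0.232  0.1  ] [ 0.075 -0.136] n [-0.02 -0.12 -0.99] 0.089 0.111
blue 3614 [ 0.477 -0.052  0.093] [-0.077  0.025] n [ 0. -0.  1.] 0.084 0.099
chart 933 [ 0.578 -0.238  0.108] [ 0.048 -0.145] n [ 0.99 -0.07  0.15] 0.088 0.246
blue 2129 [ 0.475 -0.058  0.091] [-0.079  0.019] n [-0. -0.  1.] 0.084 0.096
```

```bash
python3 -m inch '{"offset":[[0,-0.003,-0.025],[0,-0.005,-0.045],[0,-0.005,-0.06],[0,-0.005,-0.065],[0,-0.005,-0.065]],"rot":[[0,0,0],[0,0,0],[0,0,0],[0,0,0],[0,0,0]],"hand":[0,0,0,0,0]}' 8
python3 - <<'E'
from h import *
a,b=look(); save("p7.png",np.hstack([a[180:480,200:560],b[60:360,280:640]]))
E
```

```text
time: 14.68
tcp_pos: [0.5885, -0.3623, 0.0716]
eef_rot: [0.017, 0.059, 0.974, 0.22]
wrist_force: [-1.7, 1.1, 4.8]
gripper_width: 0.0095
t 14.675 bar [ 0.5874 -0.3704  0.0888] riser [ 0.0749 -0.2753] toolz [ 0.059  0.426 -0.903] F [-1.7  1.1  4.8] 0.0095
green 420 [ 0.649 -0.259  0.093] [ 0.121 -0.157] n [ 0.    0.01 -1.  ] 0.084 0.098
chart 3243 [ 0.606 -0.234  0.094] [ 0.075 -0.138] n [-0.   -0.01  1.  ] 0.088 0.1
blue 3638 [ 0.478 -0.052  0.093] [-0.077  0.025] n [-0.  0. -1.] 0.084 0.099Traceback (most recent call last):
  File "<stdin>", line 2, in <module>
  File "h.py", line 38, in look
    X=C[big(g&w)]; c=X.mean(0); n=np.linalg.svd(X-c,full_matrices=False)[2][2]; print(nm,len(X),c.round(3),np.round(rf(c),3),"n",n.round(2),X[:,2].min().round(3),X[:,2].max().round(3))
        ~~~^^^^^
  File "h.py", line 26, in big
    return l==1+np.argmax(s[1:,4])
                ~~~~~~~~~^^^^^^^^^
    return _wrapfunc(a, 'argmax', axis=axis, out=out, **kwds)
    return bound(*args, **kwds)
ValueError: attempt to get argmax of an empty sequence
```

View pics/p7.png

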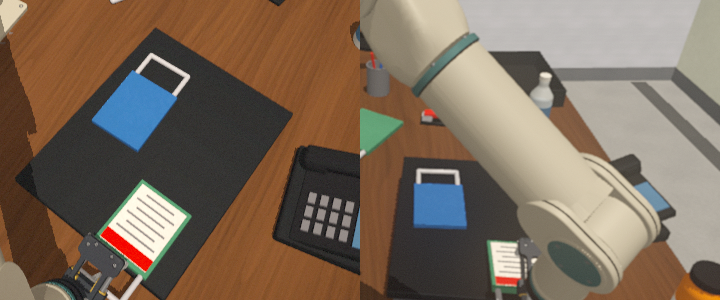

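The measured plate normal is now vertical, with 5 N of contact. The picture is from just before the last 25 mm; it shows the chart up with the bar beyond the right-hand end. Next I ease off, open partway, and back straight out along the tool.

```bash
python3 -m inch '{"offset":[[0,0,0.004],[0,0,0.004],[0,0,0.004],[0,0,0.004],[0,0,0.004]],"rot":[[0,0,0],[0,0,0],[0,0,0],[0,0,0],[0,0,0]],"hand":[0.05,0.15,0.35,0.35,0.35]}'
python3 -m inch '{"offset":[[-0.003,-0.02,0.043],[-0.006,-0.045,0.095],[-0.012,-0.09,0.19],[-0.022,-0.16,0.339],[-0.022,-0.16,0.339]],"rot":[[0,0,0],[0,0,0],[0,0,0],[0,0,0],[0,0,0]],"hand":[0.35,0.35,0.35,0.35,0.35]}'
python3 -m inch '{"offset":[[0,0,0.1],[0,0,0.2],[0,0,0.2],[0,0,0.2],[0,0,0.2]],"rot":[[0,0,0],[0,0,0],[0,0,0],[0,0,0],[0,0,0]],"hand":[0.35,0.35,0.35,0.35,0.35]}'
sed -i 's/    if (g&w).sum()<80: continue/    if (g\&w).sum()<250: continue/;s/.sum()<80/.sum()<250/' h.py
python3 - <<'E'
from h import *
a,b=look(); save("p8.png",np.hstack([a[180:480,200:560],b[60:360,280:640]]))
E
```

```text
time: 15.4
tcp_pos: [0.5883, -0.3627, 0.0721]
eef_rot: [0.017, 0.059, 0.974, 0.219]
wrist_force: [0.4, -0.4, 0.3]
gripper_width: 0.0328
time: 16.02
tcp_pos: [0.5805, -0.4311, 0.2126]
eef_rot: [0.02, 0.06, 0.974, 0.216]
wrist_force: [0.6, 0.0, 0.1]
gripper_width: 0.0327
time: 16.65
tcp_pos: [0.5789, -0.4259, 0.2858]
eef_rot: [0.015, 0.059, 0.973, 0.221]
wrist_force: [-0.0, 0.4, 0.2]
gripper_width: 0.0329
t 16.65 bar [ 0.5778 -0.434   0.3029] riser [ 0.0741 -0.3396] toolz [ 0.056  0.428 -0.902] F [-0.   0.4  0.2] 0.0329
green 739 [ 0.624 -0.256  0.092] [ 0.096 -0.157] n [-0.    0.01 -1.  ] 0.084 0.097
chart 3230 [ 0.606 -0.234  0.093] [ 0.075 -0.138] n [-0.  0.  1.] 0.086 0.099
blue 3607 [ 0.477 -0.052  0.093] [-0.077  0.025] n [ 0. -0.  1.] 0.084 0.098
chart 2045 [ 0.605 -0.235  0.092] [ 0.074 -0.139] n [0. 0. 1.] 0.088 0.096
blue 2129 [ 0.474 -0.058  0.091] [-0.08   0.019] n [ 0.   -0.01  1.  ] 0.084 0.095
```

View pics/p8.png

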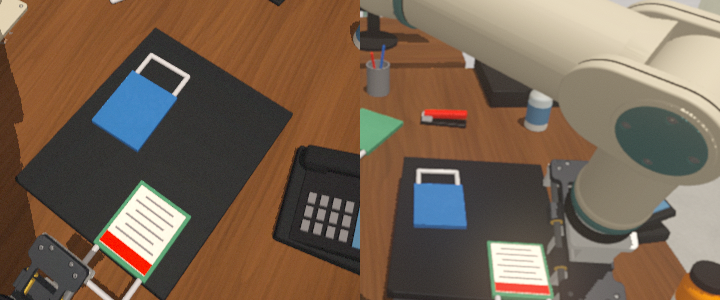

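The board lies flat with its chart up. Its middle is at about riser (0.075, -0.15), the arm is clear of everything, and the blue board has not moved. I hand the job in.

```bash
python3 -c "
from cell import r
print(r.sign_off())"
```

```text
the job is handed in; nothing more can be done
None
```

The green board is turned over and lies flat on the riser with its chart facing up. I let go, backed the arm clear and handed the job in at about 17 s; no verdict was reported.

- **Slide:** I pulled the board by its loop until the bar was about 64 mm past the left-hand end, still flat and face down.
- **Turn:** I took the bar in a light 8 N grip and lifted it until the board hung. I then carried it to the right, tilted it past plumb and laid it over about its lower edge, so the handle now sticks out past the right-hand end.
- **Last checks:** The fitted surface normal was vertical in both views. The chart surface was at about 92 mm, which puts the middle at about 86 mm. The middle was at roughly riser (0.075, -0.15), and the wrist force was about 0 with the gripper clear.
- **Blue board:** It was seen within about 4 mm of where it began.
- **What disagreed:**
  - The two cameras differed by up to about 6 mm along y throughout.
  - During the slide the fingers first sat about 3 mm too high on the bar, which I corrected.
  - When the edge touched down, the contact force briefly reached 18 N, against the 40 N limit.

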